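# Turn a half-tinned busbar end for end in its dip holder

### The arm

A 6-joint arm with a two-finger parallel gripper is mounted at the origin on a cart in front of the work surface, level with it; the furniture and walls round the work are solid. World frame = base frame: x ahead of the robot, y to its left, z up, the work surface at z = 0. Lengths are in mm, angles in rad, forces in N, time in s.
With the tool pointing down it reaches from about 350 to 775 mm from the base axis. Payload 7.3 kg.
Tool frame: the origin (TCP) lies midway between the tips of the shut fingers; the grasp point (between the pads) lies 19 mm behind it; z points along the fingers, y is the line along which they close (so a half turn about z gives the same grasp; the last joint's range is limited). The gripper opens to 92 mm and grips with 3 to 60 N. Pads are 19 mm wide; open, the fingers measure 130 mm over their backs; the gripper's body (75 mm by 190 mm) begins 47 mm behind the grasp point.
Start: joints at [0.956, 0.342, 1.524, -0, 1.275, -0.146], TCP at [237.193, 468.385, 226.741] pointing down, gripper open.
Joint ranges: [-2.53, 2.53], [-0.77, 2.02], [0.04, 2.7], [-1, 4.14], [0.28, 2.66], [-3.11, 3.11]. Speed limits (rad/s): [2.57, 2.57, 3.14, 3.14, 3.14, 3.14].

### API

Orientations are given as [roll, pitch, yaw] about the fixed x, y, z axes, in that order (R = Rz(yaw) Ry(pitch) Rx(roll)).
In Python, from plant import get_obs, capture, camera_model, close_job, search_frame, regions_of, pinpoint gives the robot as it stands. The module is installed in compiled form; this text tells all that it offers.
- The arm moves only by the shell command python3 -m pendant 'ROWS'. ROWS is JSON, one flat list of numbers, 7 for each row, row after row: the shift along the tool's x, y, z in units of 30 mm (1.0 is 30 mm), then the turn, a rotation vector about the tool's x, y, z in units of 4 degrees (1.0 is 4 degrees), then the closure, from -1 (fully open) to 1 (shut), so that 0 is half open. In form: [dx, dy, dz, wx, wy, wz, gripper, dx, dy, dz, wx, wy, wz, gripper, ...]. A call has 1 to 12 rows; each row shifts and turns the commanded pose from where the row before left it, along the tool's axes as they then stand; what a row does not reach is not made up. A row lasts 1/10 s, in which the tool goes at most 50 mm and 8.59 degrees, less where a joint would pass 70% of its speed; a pose out of reach is approached as far as the arm can. A call with a number of a shift or a turn outside -1 to 1 is refused whole. A call with a gripper value outside its range is refused whole. The fingers move at their own pace and stop on an object; the grip force is fixed at half the most. Time passes only in rows, so rows that do not move let the fingers close. It gives the time, the measured TCP pose, the force, the opening and the grip force at its end, in the units of the state.
- get_obs(): the state, without advancing time (a new reading comes with each control period).
- capture(name): name is "scene" or "top"; returns the picture (384x512x3 uint8, red, green, blue); there is no depth.
- camera_model(name): a dict with "fov_y" (degrees; the focal length in pixels is half the picture's height over the tangent of half this angle, whatever the lens; pixels are square), "cx", "cy" (the principal point, pixels), "pose" (4x4, takes a point from camera to world coordinates). Camera axes: x right, y up, looking along -z (the intrinsics and any distortion apply to the point x, -y, -z); pixel columns grow to the right and rows downward; lengths in mm; the calibration is good to about 2 mm. A picture is of the moment at which its call begins. camera_model takes no time and is no camera call.
- close_job(): hands the job in; it is judged then, once.
Trained networks look in the newest picture that a camera, given by its name, has taken for a name from the list of things; names that differ only in an ending like _2 or _b are one class to them, and where a whole thing is asked for, a point or a joint stands for the part that bears it (a point fixed in the world has none). Each returns a list of dicts, best first, with "score" (0 to 1); they miss things now and then, are a little off and sometimes report something else, mostly with a low value. They report only what shows in the picture. A call takes as long as a camera call.
- search_frame(camera, thing): "location" ([column, row] in pixels, amid what is visible of it).
- regions_of(camera, thing): "pixels" (384x512 bool, what is visible of it) and "location" ([column, row] in pixels, amid what is visible of it).
- pinpoint(camera, thing): "location" ([column, row] in pixels: a listed point, or the origin of a listed thing).
The state is a dict: "time": time; "joint_positions": joint angles; "dq": joint speeds; "tau": joint torques, N m; "tool_pos": TCP position; "tcp_rot": TCP orientation; "contact_force": force on the tool from outside, world axes, zero at the start; "moment": the same for the moment, N m; "grip_width": finger opening in mm; "finger_force": force on a finger pad.
Only numpy, scipy, OpenCV 4.12 (cv2) and the standard library are available. Lean on these libraries where they do the work, as an engineer would, in place of code of your own. Each camera call takes 0.05 s, during which the arm holds its last target. There are 200 camera calls.

### The job

The busbar in the blue dip holder has its silvery, tinned end sticking out: raise the red keeper lever, draw the bar out, and lay it down flat on the bench and let go so that you can change your grip. Then push it back fully home with the tinned end inside and the bare copper end sticking out, and lower the lever all the way, so that its pin drops through the bar's bolt hole. Do not knock over or push aside the other things on the bench.

Things in the scene. Friction and masses are not known exactly. Their poses are not given: they have to be found in the camera images.
- holder: Blue dip holder, fixed; origin on the bench under the middle of its block. +x points level out of the slot's mouth, +y to the side where the red lever grip overhangs, z up. Block 100 (x) x 62 (y) mm, 66 mm tall, on a foot plate 128 x 86 x 8 mm. In the strip |y| < 50 mm from the mouth to x = 250 mm nothing is taller than 36 mm.
- slot_mouth (a point): centre of the slot's mouth (holder x = 50, y = 0, z = 52 mm); axes as the holder's. The level slot is 34 mm wide (y), from z = 45 to 59 mm; steel lead-in lips flare outward from the mouth to holder x = 64 mm. The roof is open from x = -21 to 13 mm for the lever's pin.
- slot_stop (a point): the slot's back stop, at the slot's centre (holder x = -40, y = 0, z = 52 mm)
- heap_mid (a point): middle, at bench level, of a fixed heap of grey ferrules, 105 (world x) x 115 (y) mm, 36 mm tall. It lies on a fixed orange cloth, 3 mm thick (world x 0.34 to 0.58, y -0.09 to 0.12; across its edge a bar lies askew). Else the bench is bare at z = 0 from world x = 0.36 to 0.55, y = -0.5 to 0.65, save for the things listed. Behind, from x = 0.565, stand two fixed hot plates with loads, up to 0.16 m tall.
- lever (a joint): red-handled keeper lever, rad: 0 = fully lowered (pin through the bar's bolt hole), grows as the handle is raised, up to 1.2. It stays where it is left (about 1.5 N at the grip moves it). Above 0.35 its pin (8 mm thick, reaching down to z = 50 mm) is clear of the bar. If the bar is over 5 mm short of home the pin lands on the bar and the lever stops at about 0.14.
- lever_pivot (a point): middle of the lever's pivot axis, which runs along the holder's x (holder x = 0, y = -40, z = 58 mm). Raising the lever by an angle turns the grip about it, up and over towards the block.
- lever_grip (a point): middle of the lever's red round grip: 14 mm diameter, 56 mm long along its y, 112 mm along and 16 mm above the pivot; lowered, it lies level at holder x = 0, y = 72, z = 74 mm. Free all round; it turns with the lever.
- bar_center (a point): centre (half-way up) of the flat copper-clad busbar, 170 (x) x 30 (y) x 10 mm (z), 0.14 to 0.24 kg, both faces alike. Its +x end is tinned silvery, the rest bare copper. Ends bevelled over 6 mm to 25 x 6 mm; bolt slots 18 x 14 mm at x = +45 and -45 mm. It starts home, tinned end outward, centre at holder x = 46, z = 50 mm; home, 90 mm lie in the slot and 80 outside.
- tinned_tip (a point): middle of the busbar's tinned, silvery end face (bar x = +85 mm); at holder x = 130 mm at the start, and at x = -40 mm when the bar is home the other way round
- bare_tip (a point): middle of the busbar's bare copper end face (bar x = -85 mm)
- bottle_mid (a point): bystander, loose, leave alone: white plastic flux bottle with a red spout, 53 mm across, 169 mm tall; this point is half-way up on its middle
- cup_mid (a point): bystander, loose, leave alone: stainless steel cup, 70 mm across, 85 mm tall; this point is half-way up on its middle
- spool_mid (a point): bystander, loose, leave alone: reel of solder wire, 65 mm across, 46 mm tall; this point is half-way up on its middle
- jar_mid (a point): bystander, loose, leave alone: jar with an orange lid, 62 mm across, 66 mm tall; this point is half-way up on its middle
- box_mid (a point): bystander, loose, leave alone: open red lacquer box, 142 x 124 mm, 57 mm tall; this point is half-way up on its middle
- dwell_timer_mid (a point): bystander, loose, leave alone: small white timer, 62 x 68 mm, 21 mm tall; this point is half-way up on its middle
- nose_pliers_mid (a point): bystander, loose, leave alone: red-handled pliers, 52 mm wide, 161 mm long along its y axis, 11 mm tall, lying flat; this point is half-way up on its middle

How it is judged:
By the outcome, as a careful person would: the job done as asked, in the order asked, and still so for the second after the job is handed in, with the robot touching nothing.
It also fails if it takes over 72 s, if anything falls off the work surface, if the arm or the gripper's body presses on something with over 40 N, if the wrist force passes 120 N, or if a joint passes its speed limit or range.

## Working session

There is one attempt and no reset: what is moved stays moved. The work goes in short steps, Python scripts to look and compute and a shell command to move; the robot and the scene stay as the last step left them, time stands still between calls to the robot, and variables do not carry over. Pictures are saved under pics/ and viewed, at most 10 in all, crops included, and the job is handed in when it is done.

```bash
mkdir -p pics
cat > h.py <<'E'
import numpy as np, cv2
from plant import *
from scipy.spatial.transform import Rotation as R
def ray(cam,px):
    m=camera_model(cam); f=192/np.tan(np.radians(m['fov_y'])/2); P=np.array(m['pose'])
    d=np.array([(px[0]-m['cx'])/f,-(px[1]-m['cy'])/f,-1]); return P[:3,3],P[:3,:3]@d
def atz(cam,px,z):
    o,d=ray(cam,px); return o+d*(z-o[2])/d[2]
def proj(cam,p):
    m=camera_model(cam); f=192/np.tan(np.radians(m['fov_y'])/2); P=np.array(m['pose'])
    q=P[:3,:3].T@(np.array(p)-P[:3,3]); return np.array([m['cx']-f*q[0]/q[2], m['cy']+f*q[1]/q[2]])
def snap(n):
    for c in('scene','top'): cv2.imwrite(f'pics/{n}_{c}.png',capture(c)[:,:,::-1])
E
python3 - <<'E'
from h import *
np.set_printoptions(precision=1,suppress=True)
snap('a')
for c in('scene','top'):
    print(c,{k:v for k,v in camera_model(c).items()})
Z=dict(holder=0,slot_mouth=52,slot_stop=52,lever_pivot=58,lever_grip=74,bar_center=50,tinned_tip=50,heap_mid=0,bottle_mid=84,cup_mid=42,spool_mid=23,jar_mid=33,box_mid=28,dwell_timer_mid=10,nose_pliers_mid=5)
for k,z in Z.items():
    for c in('scene','top'):
        r=pinpoint(c,k)
        if r: print(k,c,round(r[0]['score'],2),np.array(r[0]['location']),atz(c,r[0]['location'],z))
print(get_obs())
E
```

```text
scene {'fov_y': 50.599986791518454, 'cx': 254.84922249643495, 'cy': 189.8163126444167, 'pose': array([[   0.9,    0.4,   -0.4, -120.7],
       [  -0.5,    0.6,   -0.6, -836.9],
       [   0. ,    0.7,    0.7, 1207.9],
       [   0. ,    0. ,    0. ,    1. ]])}
top {'fov_y': 53.026801579914974, 'cx': 251.15888903113967, 'cy': 188.07252825393797, 'pose': array([[   0. ,    1. ,   -0.2,  194. ],
       [  -1. ,    0. ,    0. ,   97.2],
       [   0. ,    0.2,    1. , 1663. ],
       [   0. ,    0. ,    0. ,    1. ]])}
holder top 0.58 [329.1 199.7] [ 434.3 -251.2    0. ]
slot_mouth scene 0.77 [293.3 242.7] [ 448.3 -189.1   52. ]
slot_mouth top 0.69 [317.9 196.6] [ 438.6 -192.9   52. ]
slot_stop scene 0.96 [308.1 261.2] [ 446.5 -277.9   52. ]
slot_stop top 0.68 [343.6 196.5] [ 442.3 -302.    52. ]
lever_pivot scene 0.95 [307.8 247.9] [ 475.4 -236.6   58. ]
lever_pivot top 0.59 [330.3 185.4] [ 487.3 -244.5   58. ]
lever_grip scene 0.64 [294.1 243.9] [ 436.9 -207.    74. ]
lever_grip top 0.5 [331.2 209.1] [ 384.4 -244.3   74. ]
bar_center scene 0.62 [290.7 242.9] [ 441. -184.   50.]
bar_cen
[... 746 characters left out ...]
  28. ]
box_mid top 0.69 [122.8 194.5] [426.3 639.5  28. ]
dwell_timer_mid scene 0.66 [357.7 293.5] [ 530.9 -443.6   10. ]
dwell_timer_mid top 0.73 [371.6 178.3] [ 533.2 -436.3   10. ]
nose_pliers_mid scene 0.53 [208.1 148. ] [447.6 470.4   5. ]
nose_pliers_mid top 0.56 [299.6 196. ] [ 446.  -121.5    5. ]
{'time': 1.6, 'joint_positions': array([ 1. ,  0.3,  1.5,  0. ,  1.3, -0.1]), 'dq': array([-0.,  0.,  0., -0.,  0.,  0.]), 'tau': array([  0. , -43.1, -24.4,   0.1,   0. ,   0. ]), 'tool_pos': array([237.2, 468.4, 226.7]), 'tcp_rot': array([3.1, 0. , 2.7]), 'contact_force': array([-0.1, -0. , -0.7]), 'moment': array([ 0. , -0.1, -0.1]), 'finger_force': 0.0, 'grip_width': 91.88843807691953}
```

```bash
python3 -c "
import cv2
a=cv2.imread('pics/a_scene.png');b=cv2.imread('pics/a_top.png')
cv2.imwrite('pics/b1.png',cv2.resize(a[110:330,150:400],None,fx=3,fy=2.7,interpolation=2)[:600])
cv2.imwrite('pics/b2.png',cv2.resize(b[130:260,90:400],(800,335),interpolation=2))"
```

```text
(no output)
```

View pics/b1.png

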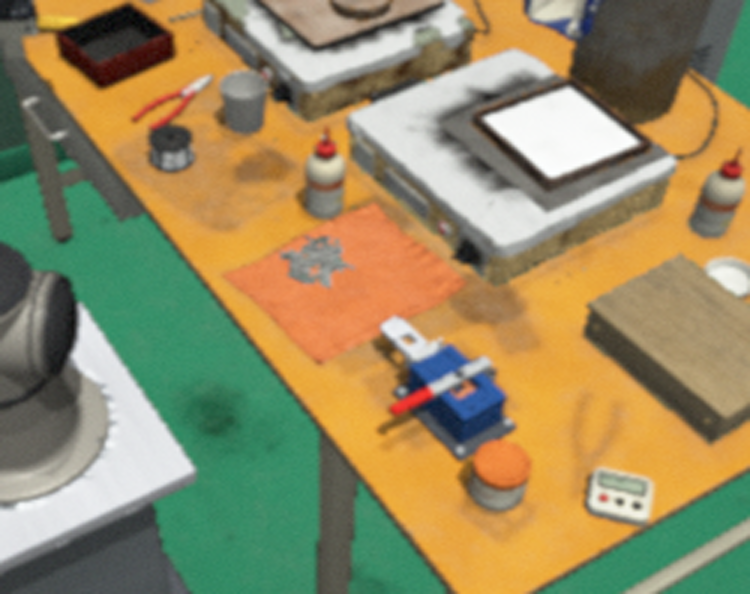

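View pics/b2.png

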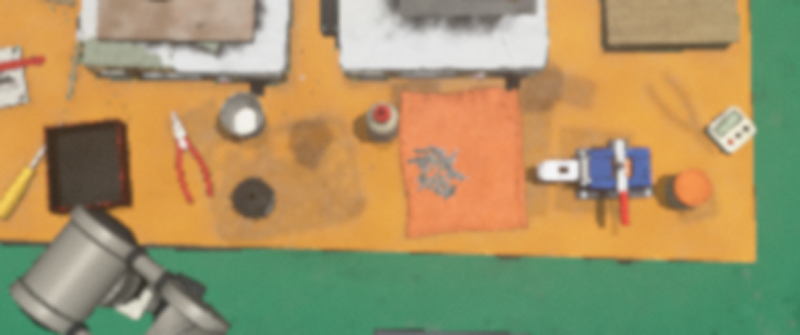

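```bash
cat > fit.py <<'E'
from h import *
from scipy.optimize import least_squares
H=dict(holder=(0,0,0),slot_mouth=(50,0,52),slot_stop=(-40,0,52),lever_pivot=(0,-40,58),lever_grip=(0,72,74),bar_center=(46,0,50),tinned_tip=(130,0,50))
def tf(v,p):
    c,s=np.cos(v[2]),np.sin(v[2]); return np.array([v[0]+c*p[0]-s*p[1],v[1]+s*p[0]+c*p[1],p[2]])
if __name__=='__main__':
    np.set_printoptions(precision=2,suppress=True)
    obs=[]
    for c in('scene','top'):
        for k in H:
            for t,fn in(('pp',pinpoint),):
                r=fn(c,k)
                if r: obs.append((c,k,np.array(r[0]['location'])))
    f=lambda v:np.concatenate([(proj(c,tf(v,H[k]))-l) for c,k,l in obs])
    s=least_squares(f,[435,-245,1.57],loss='soft_l1',f_scale=1,x_scale=[10,10,.1])
    print(s.x)
    for o,r in zip(obs,f(s.x).reshape(-1,2)): print(o[0],o[1],r)
    v=s.x
    print('refined per-cam',*[least_squares(lambda v:np.concatenate([(proj(c,tf(v,H[k]))-l) for c,k,l in obs if c==cc]),v,loss='soft_l1',x_scale=[10,10,.1]).x for cc in('scene','top')])
    ims=[]
    for c,(x0,y0) in(('scene',(225,195)),('top',(245,160))):
        im=cv2.imread(f'pics/a_{c}.png'); S=5
        im=cv2.resize(im[y0:y0+118,x0:x0+158 if c=='top' else x0+118],None,fx=S,fy=S,interpolation=2)[:, :560 if c=='scene' else 700]
        def L(P,col):
            q=np.array([(proj(c,p)-[x0,y0]+.5)*S for p in P]); cv2.polylines(im,[q.astype(int)],True,col,1)
        for z in(8,66):
            a,b=(64,43) if z==8 else (50,31)
            L([tf(v,(i*a,j*b,z)) for i,j in((1,1),(1,-1),(-1,-1),(-1,1))],(0,255,0))
        L([tf(v,p) for p in((131,15,55),(131,-15,55),(50,-15,55),(50,15,55))],(255,0,255))
        L([tf(v,p) for p in((0,100,74),(0,44,74))],(255,255,0))
        L([(340,-90,3),(340,120,3),(580,120,3),(580,-90,3)],(0,0,0))
        cv2.imwrite(f'pics/c_{c}.png',im)
E
python3 fit.py
python3 -c "
import cv2,numpy as np
a=cv2.imread('pics/c_scene.png');b=cv2.imread('pics/c_top.png');print(a.shape,b.shape)
a=cv2.resize(a,(400,int(400*a.shape[0]/a.shape[1])))if 0 else a[:590,:560]
cv2.imwrite('pics/c_scene.png',a)"
```

```text
[ 443.77 -239.85    1.63]
scene slot_mouth [-1.61  1.05]
scene slot_stop [0.23 0.45]
scene lever_pivot [ 2.11 -0.82]
scene lever_grip [-9.52 16.04]
scene bar_center [1.66 1.96]
scene tinned_tip [1.94 0.13]
top holder [-2.61 -2.22]
top slot_mouth [-0.7  -0.55]
top slot_stop [-5.23 -1.03]
top lever_pivot [-1.63  0.79]
top lever_grip [-0.05  3.  ]
top bar_center [-0.54 -0.01]
top tinned_tip [2.5  0.13]
refined per-cam [ 445.5  -234.94    1.67] [ 441.93 -244.17    1.6 ]
(590, 560, 3) (590, 700, 3)
```

View pics/c_scene.png

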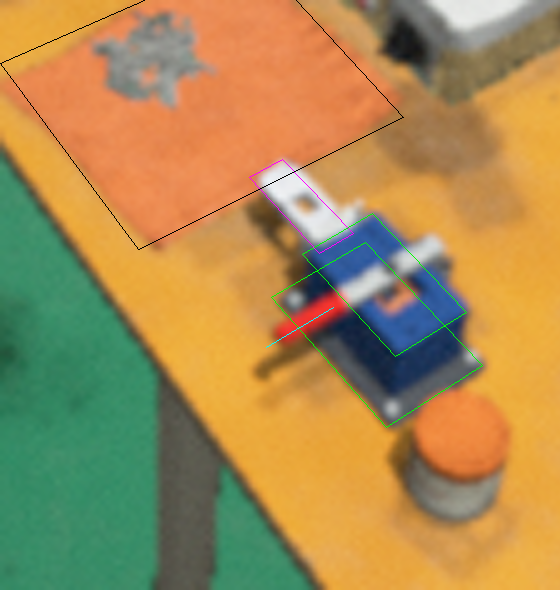

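View pics/c_top.png

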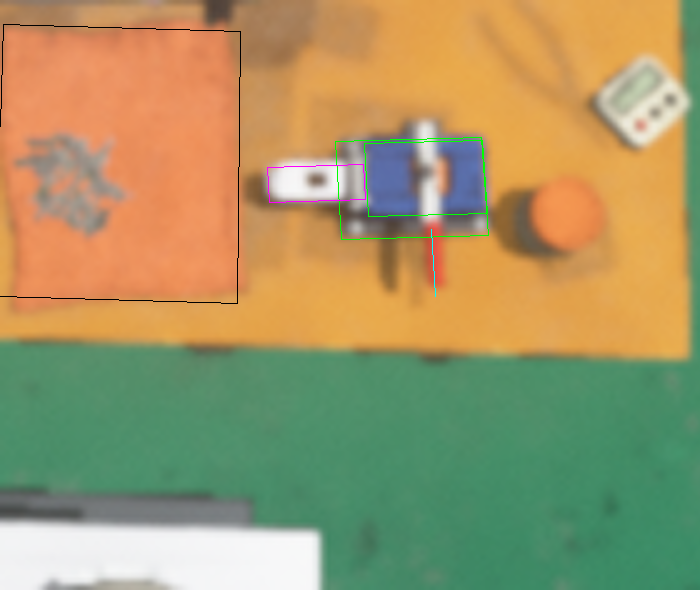

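```bash
cat > tri.py <<'E'
from h import *
from scipy.optimize import least_squares
def tri(pa,pb):
    s=least_squares(lambda p:np.r_[proj('scene',p)-pa,proj('top',p)-pb],[430,-240,70.]); return s.x,s.fun
E
python3 - <<'E'
from tri import *; from fit import tf
np.set_printoptions(precision=2,suppress=True)
C={}
for c,(x0,y0,x1,y1) in(('scene',(225,195,345,300)),('top',(280,170,360,225))):
    im=cv2.imread(f'pics/a_{c}.png')[y0:y1,x0:x1]; h=cv2.cvtColor(im,cv2.COLOR_BGR2HSV).astype(int)
    H,S,V=h[...,0],h[...,1],h[...,2]
    for n,m in(('red',((H<5)|(H>173))&(S>150)&(V>90)),('blue',(H>100)&(H<128)&(S>110)),('white',(S<70)&(V>150))):
        k,l,st,ce=cv2.connectedComponentsWithStats(m.astype(np.uint8))
        i=1+np.argmax(st[1:,4]); pts=np.argwhere(l==i)[:,::-1]+[x0,y0]
        r=cv2.minAreaRect(pts.astype(np.float32)); C[n,c]=ce[i]+[x0,y0]
        print(c,n,st[i,4],C[n,c],'rect',np.array(cv2.boxPoints(r)).round(1).tolist())
        for j in range(1,k):
            if j!=i and st[j,4]>8: print('   also',st[j,4],ce[j]+[x0,y0])
print('grip tri',*tri(C['red','scene'],C['red','top']))
print('grip z74',atz('scene',C['red','scene'],74),atz('top',C['red','top'],74))
for v in([444,-240,1.63],[440,-244,1.58]):
  print(v,[ (c,proj(c,tf(v,(0,72,74)))) for c in('scene','top')])
for c in('scene','top'):
  for t in('bar_center','lever_grip'):
    for r in regions_of(c,t)[:1]: print(c,t,round(r['score'],2),r['location'],r['pixels'].sum(),cv2.boxPoints(cv2.minAreaRect(np.argwhere(r['pixels'])[:,::-1].astype(np.float32))).round(1).tolist())
E
```

```text
scene red 64 [287.38 257.88] rect [[279.79998779296875, 260.20001220703125], [291.29998779296875, 252.5], [294.1000061035156, 256.6000061035156], [282.5, 264.29998779296875]]
scene blue 342 [305.8  261.47] rect [[291.3999938964844, 260.29998779296875], [309.1000061035156, 246.10000610351562], [321.0, 261.0], [303.29998779296875, 275.1000061035156]]
   also 152 [294.57 245.73]
scene white 167 [286.25 235.23] rect [[274.3999938964844, 233.89999389648438], [280.1000061035156, 225.39999389648438], [298.29998779296875, 237.5], [292.6000061035156, 246.10000610351562]]
   also 122 [320.35 198.  ]
   also 14 [260.57 202.93]
   also 18 [250.94 204.17]
   also 26 [257.38 211.54]
   also 45 [308.18 245.24]
   also 42 [297.76 251.48]
top red 20 [331.4 209.7] rect [[330.0, 205.0], [332.0, 205.0], [332.0, 215.0], [330.0, 215.0]]
top blue 54 [322.44 196.54] rect [[320.0, 201.0], [320.0, 191.0], [327.0, 191.0], [327.0, 201.0]]
   also 46 [337.46 194.59]
top white 174 [308.76 195.43] rect [[296.8999938964844, 193.3000030517578], [315.8999938964844, 187.39999389648438], [319.70001220703125, 199.899993
[... 232 characters left out ...]
ray([284.69, 259.98])), ('top', array([331.22, 212.04]))]
[440, -244, 1.58] [('scene', array([283.73, 260.61])), ('top', array([331.32, 213.04]))]
scene bar_center 0.58 [282.1, 233.9] 92 [[275.79998779296875, 232.8000030517578], [280.3999938964844, 227.0], [291.20001220703125, 235.5], [286.5, 241.39999389648438]]
scene lever_grip 0.62 [295.7, 251.1] 164 [[278.5, 259.29998779296875], [311.1000061035156, 241.3000030517578], [313.5, 245.6999969482422], [280.8999938964844, 263.6000061035156]]
top bar_center 0.57 [308.4, 198.5] 128 [[299.0, 192.0], [334.0, 192.0], [334.0, 199.0], [299.0, 199.0]]
top lever_grip 0.62 [330.7, 194.5] 79 [[328.0, 185.0], [332.0, 185.0], [332.0, 214.0], [328.0, 214.0]]
```

```bash
cat > go.py <<'E'
import sys; from h import *
o=get_obs(); r=R.from_euler('xyz',o['tcp_rot']); np.set_printoptions(precision=3,suppress=True)
print('t',o['time'],'tcp',o['tool_pos'],'rpy',o['tcp_rot'],'q',o['joint_positions'],'F',o['contact_force'],'w',round(o['grip_width'],1),'ff',o['finger_force'])
a=[float(x) for x in sys.argv[1:]]   # x y z yaw
if a:
    t=R.from_euler('xyz',[np.pi,0,a[3]]) if len(a)>3 else r
    w=np.degrees((r.inv()*t).as_rotvec())/4
    print('shift units (current axes)',r.inv().apply(np.array(a[:3])-o['tool_pos'])/30,'after turn axes',t.inv().apply(np.array(a[:3])-o['tool_pos'])/30,'turn units',w)
E
python3 -m pendant '[0,0,0,0,0,-1,0,-0.7,0,0,0,0,-1,0,-1,0,0,0,0,-1,0,-1,0,0,0,0,-1,0,-1,0,0,0,0,-1,0,-1,0,0,0,0,-1,0,0,0,0,0,0,-1,0]'; python3 go.py 380 -244 150 3.165
```

```text
time: 3.2
tool_pos: [376.6, 432.7, 226.3]
tcp_rot: [-3.142, 0.001, -3.122]
contact_force: [-0.7, 0.9, -0.4]
grip_width: 46.7
finger_force: 0.0
t 3.2 tcp [376.61  432.721 226.342] rpy [-3.142  0.001 -3.122] q [ 0.722  0.432  1.387 -0.001  1.322 -0.869] F [-0.673  0.918 -0.444] w 46.7 ff 0.0
shift units (current axes) [  0.332 -22.555   2.546] after turn axes [  0.415 -22.554   2.545] turn units [-0.001  0.019 -0.055]
```

```bash
python3 -m pendant '[0,-1,0,0,0,0,0,0,-1,0,0,0,0,0,0,-1,0,0,0,0,0,0,-1,0,0,0,0,0,0,-1,0,0,0,0,0,0,-1,0,0,0,0,0,0,-1,0,0,0,0,0,0,-1,0,0,0,0,0,0,-1,0,0,0,0,0,0,-1,0,0,0,0,0,0,-1,0,0,0,0,0,0,-1,0,0,0,0,0]' >/dev/null;  python3 -m pendant '[0,-1,0,0,0,0,0,0,-1,0,0,0,0,0,0,-1,0,0,0,0,0,0,-1,0,0,0,0,0,0,-1,0,0,0,0,0,0,-1,0,0,0,0,0,0,-1,0,0,0,0,0,0,-1,0,0,0,0,0,0,-1,0,0,0,0,0,0,-1,0,0,0,0,0,0,-0.5,0,0,0,0,0,0,0,0,0,0,0,0]' >/dev/null; python3 go.py 380 -244 62 3.165
```

```text
t 5.6 tcp [ 386.542 -242.496  226.478] rpy [ 3.141 -0.    -3.124] q [-0.729  0.216  1.701  0.     1.224 -2.317] F [-0.512  0.285 -0.272] w 46.0 ff 0.0
shift units (current axes) [ 0.218 -0.047  5.483] after turn axes [ 0.219 -0.045  5.483] turn units [ 0.003 -0.001 -0.082]
```

```bash
python3 -m pendant '[0.2,0,1,0,0,0,0,0,0,1,0,0,0,0,0,0,1,0,0,0,0,0,0,1,0,0,0,0,0,0,1,0,0,0,0,0,0,0.5,0,0,0,0,0,0,0,0,0,0,0,0,0,0,0,0,0,0.3,0,0,0,0,0,0,0.5,0,0,0,0,0,0,0.7,0,0,0,0,0,0,0.7]'; python3 go.py 380 -244 62;python3 - <<'E'
from h import *
cv2.imwrite('pics/d.png',cv2.resize(capture('scene')[195:315,225:385,::-1],None,fx=4.5,fy=4.5,interpolation=2))
E
```

```text
time: 6.7
tool_pos: [381.0, -241.6, 62.5]
tcp_rot: [-3.141, 0.001, -3.122]
contact_force: [-0.5, 0.3, 0.6]
grip_width: 18.4
finger_force: 0.0
t 6.7 tcp [ 380.989 -241.575   62.464] rpy [-3.141  0.001 -3.122] q [-0.735  0.429  1.934  0.     0.778 -2.326] F [-0.479  0.253  0.605] w 18.4 ff 0.0
shift units (current axes) [ 0.035 -0.08   0.015] after turn axes [ 0.035 -0.08   0.015] turn units [0. 0. 0.]
```

View pics/d.png

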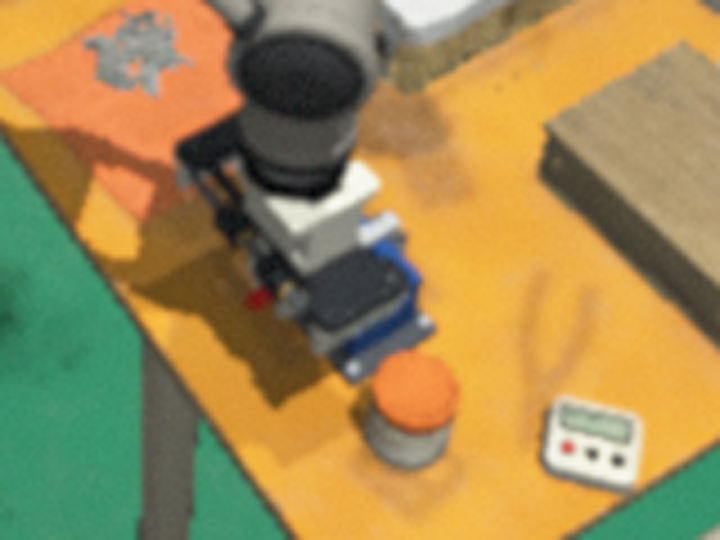

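```bash
python3 -m pendant '[0,0,0,0,0,0,1,0,0,0,0,0,0,1,0,0,0,0,0,0,1,0,0,0,0,0,0,1]'
python3 - <<'E'
import numpy as np
# arc of the grip point (tcp) : current r offset
for th in np.arange(0,.95,.1): print(round(th,2), 112*np.cos(th)-16*np.sin(th)-112, 112*np.sin(th)+16*np.cos(th)-16)
E
```

```text
time: 7.15
tool_pos: [380.9, -242.1, 61.9]
tcp_rot: [-3.14, 0.001, -3.122]
contact_force: [-0.7, -5.5, 1.0]
grip_width: 12.9
finger_force: 29.9
0.0 0.0 0.0
0.1 -2.1568681552103612 11.101409308893167
0.2 -5.4112525745019155 21.932030294506717
0.3 -9.730636524513557 32.38364697207973
0.4 -15.071862148615281 42.35183024261502
0.5 -21.3815616859455 51.7369813139167
0.6 -28.596690704436597 60.445326858798836
0.7 -36.645158019940354 68.38985596717322
0.8 -45.44654600750985 75.4911895303012
0.9 -54.91291410772533 81.67837337060877
```

```bash
python3 -m pendant '[-0.07,0,-0.37,0,0,0,1,-0.11,0,-0.36,0,0,0,1,-0.14,0,-0.35,0,0,0,1]';  python3 -m pendant '[-0.18,0,-0.33,0,0,0,1,-0.21,0,-0.31,0,0,0,1,-0.24,0,-0.29,0,0,0,1,-0.27,0,-0.27,0,0,0,1,0,0,0,0,0,0,1]'; python3 -m pendant '[0,0,0,0,0,0,0,0,0,0,0,0,0,0,0,0,-1,0,0,0,0,0,0,-1,0,0,0,0]'; python3 go.py 444 -150 150 1.59
```

```text
time: 7.45
tool_pos: [390.9, -241.5, 94.2]
tcp_rot: [-3.141, 0.001, -3.122]
contact_force: [5.7, -3.2, -6.2]
grip_width: 13.0
finger_force: 30.0
time: 7.95
tool_pos: [418.1, -240.0, 130.4]
tcp_rot: [3.141, 0.0, -3.121]
contact_force: [2.5, -0.1, -2.8]
grip_width: 13.3
finger_force: 30.0
time: 8.35
tool_pos: [416.2, -240.1, 190.2]
tcp_rot: [3.14, -0.002, -3.122]
contact_force: [-0.1, -0.5, -0.0]
grip_width: 40.5
finger_force: 0.0
t 8.35 tcp [ 416.208 -240.148  190.19 ] rpy [ 3.14  -0.002 -3.122] q [-0.683  0.298  1.697  0.     1.15  -2.273] F [-0.081 -0.471 -0.006] w 40.5 ff 0.0
shift units (current axes) [-0.987  2.984  1.343] after turn axes [2.987 0.984 1.34 ] turn units [-0.004 -0.05  22.502]
```

```bash
python3 -m pendant '[-1,1,0,0,0,1,0,0,1,0,0,0,1,0,0,1,0,0,0,1,0,0,0,0,0,0,1,0,0,0,0,0,0,1,0,0,0,0,0,0,1,0,0,0,0,0,0,1,0,0,0,0,0,0,1,0,0,0,0,0,0,1,0,0,0,0,0,0,1,0,0,0,0,0,0,1,0,0,0,0,0,0,1,0]' >/dev/null; python3 -m pendant '[0,0,0,0,0,1,0,0,0,0,0,0,1,0,0,0,0,0,0,1,0,0,0,0,0,0,1,0,0,0,0,0,0,1,0,0,0,0,0,0,1,0,0,0,0,0,0,1,0,0,0,0,0,0,1,0,0,0,0,0,0,1,0,0,0,0,0,0,1,0,0,0,0,0,0,0.5,0,0,0,0,0,0,0,0]' >/dev/null; python3 go.py 445 -157 80 1.60
python3 - <<'E'
from h import *
np.set_printoptions(precision=1,suppress=True)
for c in ('scene','top'):
    capture(c)
    for k,z in(('tinned_tip',50),('bar_center',50),('slot_mouth',52),('lever_grip',142),('lever_pivot',58)):
        for r in pinpoint(c,k)[:1]: print(c,k,r['score'],r['location'],atz(c,r['location'],z))
E
```

```text
t 10.75 tcp [ 451.209 -150.31   190.118] rpy [-3.141 -0.     1.59 ] q [-0.483  0.288  1.712  0.     1.143 -0.502] F [-0.117  0.456  0.435] w 45.7 ff 0.0
shift units (current axes) [-0.22  -0.21   3.671] after turn axes [-0.217 -0.213  3.671] turn units [-0.006 -0.004 -0.144]
scene tinned_tip 0.55 [278.5, 228.5] [ 440.2 -108.5   50. ]
scene bar_center 0.61 [291.1, 243.6] [ 440.5 -187.2   50. ]
scene slot_mouth 0.9 [295.4, 241.3] [ 458.2 -188.    52. ]
scene lever_grip 0.67 [295.1, 239.8] [ 415.8 -233.1  142. ]
scene lever_pivot 0.62 [311.3, 246.8] [ 488.5 -239.1   58. ]
top lever_pivot 0.38 [331.2, 186.8] [ 481.4 -248.3   58. ]
```

```bash
python3 -m pendant '[-0.16,-0.2,0.8,0,0,0,-0.5,0,0,1,0,0,0,-0.5,0,0,1,0,0,0,-0.5,0,0,1,0,0,0,-0.5,0,0,0.8,0,0,0,-0.5,0,0,0.2,0,0,0,-0.5,0,0,0,0,0,0,-0.3,0,0,0,0,0,0,0,0,0,0,0,0,0,0.15,0,0,0,0,0,0,0.25]'; python3 go.py 445 -155 46 1.60
```

```text
time: 12.35
tool_pos: [446.4, -155.5, 47.1]
tcp_rot: [3.14, 0.001, 1.591]
contact_force: [-0.3, -0.2, 1.2]
grip_width: 41.2
finger_force: 0.0
t 12.35 tcp [ 446.399 -155.51    47.106] rpy [3.14  0.001 1.591] q [-0.498  0.485  1.89   0.     0.765 -0.518] F [-0.29  -0.215  1.167] w 41.2 ff 0.0
shift units (current axes) [ 0.018 -0.046  0.037] after turn axes [ 0.018 -0.046  0.037] turn units [ 0.027  0.014 -0.133]
```

```bash
python3 -m pendant '[0,0,0.04,0,0,0,1,0,0,0,0,0,0,1,0,0,0,0,0,0,1,0,0,0,0,0,0,1]'; python3 -c "
from plant import get_obs;o=get_obs();print(o['moment'],o['contact_force'])"
```

```text
time: 12.75
tool_pos: [445.9, -155.2, 45.1]
tcp_rot: [3.141, -0.0, 1.591]
contact_force: [-0.3, 0.8, 2.5]
grip_width: 29.5
finger_force: 30.0
[0.02001217 0.13055298 0.0252754 ] [-0.25814372  0.81246591  2.47193438]
```

```bash
python3 -m pendant '[0.3,0,0,0,0,0,1,0.6,0,0,0,0,0,1,0.6,0,0,0,0,0,1]';python3 -c "
from plant import get_obs;o=get_obs();print(o['moment'],o['contact_force'])"; python3 -m pendant '[0.6,0,0,0,0,0,1,0.6,0,0,0,0,0,1]'; python3 -m pendant '[0.7,0,0,0,0,0,1,0.5,0,0,0,0,0,1,0,0,0,0,0,0,1]';python3 -c "
from plant import get_obs;o=get_obs();print(o['moment'],o['contact_force'])"
```

```text
time: 13.05
tool_pos: [444.8, -109.6, 44.8]
tcp_rot: [3.142, 0.0, 1.59]
contact_force: [-0.5, -0.1, -1.5]
grip_width: 29.9
finger_force: 30.0
[-0.16301777  0.01899817  0.00730774] [-0.52690796 -0.05386839 -1.45576528]
time: 13.25
tool_pos: [443.8, -73.0, 44.7]
tcp_rot: [-3.141, -0.0, 1.591]
contact_force: [-0.3, -1.0, -0.7]
grip_width: 29.5
finger_force: 30.0
time: 13.55
tool_pos: [442.6, -36.2, 44.6]
tcp_rot: [-3.14, -0.001, 1.593]
contact_force: [-0.2, -0.7, -1.9]
grip_width: 29.5
finger_force: 30.0
[-0.0196613   0.04064203  0.01866053] [-0.20191102 -0.69431477 -1.94941481]
```

```bash
python3 -m pendant '[0,0,-0.5,0,0,0,1,0,0,-1,0,0,0,1,0,0,-0.7,0,0,0.5,1,0,0,0,0,0,1,1,0,0,0,0,0,1,1,0,0,0,0,0,1,1,0,0,0,0,0,1,1,0,0,0,0,0,1,1,0,0,0,0,0,1,1,0,0,0,0,0,1,1,0,0,0,0,0,1,1,0,0,0,0,0,1,1]' >/dev/null; python3 -m pendant '[0,0,0,0,0,1,1,0,0,0,0,0,1,1,0,0,0,0,0,1,1,0,0,0,0,0,1,1,0,0,0,0,0,1,1,0,0,0,0,0,1,1,0,0,0,0,0,1,1,0,0,0,0,0,1,1,0,0,0,0,0,1,1,0,0,0,0,0,1,1,0,0,0,0,0,1,1,0,0,0,0,0,1,1]' >/dev/null; python3 go.py 490 -110 60 0
python3 - <<'E'
from h import *
np.set_printoptions(precision=1,suppress=True)
ims=[]
for c,(x0,y0) in (('scene',(215,170)),('top',(270,150))):
    im=capture(c); ims.append(cv2.resize(im[y0:y0+130,x0:x0+90 if c=='top' else x0+130,::-1],None,fx=3.6,fy=3.6,interpolation=2))
cv2.imwrite('pics/e.png',np.hstack(ims))
E
```

```text
t 15.95 tcp [443.255 -38.537 110.689] rpy [-3.141  0.     0.087] q [-0.259  0.34   1.897 -0.     0.904  1.225] F [ 0.319 -0.682 -2.064] w 29.5 ff 29.99260514974594
shift units (current axes) [1.347 2.508 1.689] after turn axes [1.558 2.382 1.69 ] turn units [-0.001  0.004  1.239]
```

View pics/e.png

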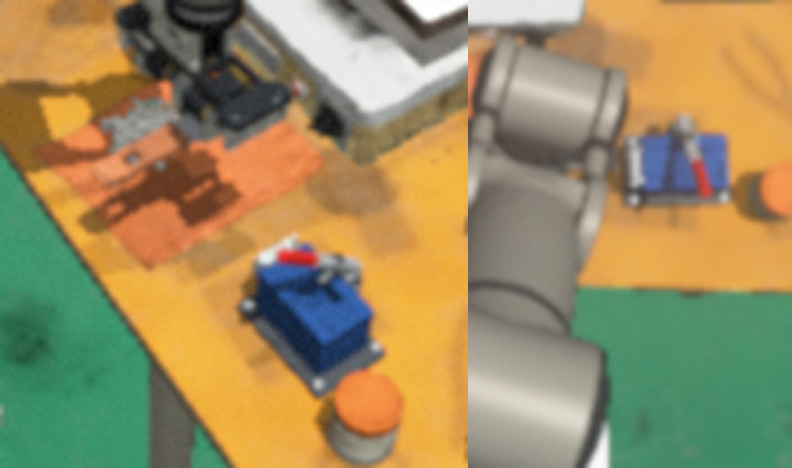

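```bash
python3 -m pendant '[0,0,0,0,0,1,1,0,0,0,0,0,0.24,1,0.56,0.8,0.5,0,0,0,1,0.5,0.8,0.5,0,0,0,1,0.5,0.78,0.5,0,0,0,1,0,0,0.5,0,0,0,1,0,0,0.5,0,0,0,1,0,0,0,0,0,0,1]'; python3 go.py 490 -110 3 0
```

```text
time: 16.85
tool_pos: [489.1, -109.3, 34.1]
tcp_rot: [-3.14, 0.004, 0.005]
contact_force: [-0.3, -0.2, -1.7]
grip_width: 29.6
finger_force: 30.0
t 16.85 tcp [ 489.076 -109.299   34.051] rpy [-3.14   0.004  0.005] q [-0.373  0.547  1.817  0.     0.782  1.193] F [-0.328 -0.197 -1.738] w 29.6 ff 29.994665533304214
shift units (current axes) [0.035 0.025 1.035] after turn axes [0.031 0.023 1.035] turn units [-0.023  0.056  0.065]
```

```bash
python3 -m pendant '[0,0.03,0.5,0,0,0,1,0,0,0.4,0,0,0,1,0,0,0.1,0,0,0,1,0,0,0,0,0,0,1]'; python3 go.py 490 -110 1 0
```

```text
time: 17.25
tool_pos: [490.3, -110.2, 5.8]
tcp_rot: [-3.141, 0.001, 0.004]
contact_force: [0.0, -0.3, -1.4]
grip_width: 29.2
finger_force: 30.0
t 17.25 tcp [ 490.276 -110.214    5.761] rpy [-3.141  0.001  0.004] q [-0.374  0.596  1.834  0.     0.712  1.193] F [ 0.049 -0.308 -1.421] w 29.2 ff 29.994572550058365
shift units (current axes) [-0.009 -0.007  0.159] after turn axes [-0.009 -0.007  0.159] turn units [-0.005  0.011  0.054]
```

```bash
python3 -m pendant '[0,0,0.1,0,0,0,1,0,0,0,0,0,0,1]'; python3 -m pendant '[0,0,0,0,0,0,0.2,0,0,0,0,0,0,0.1,0,0,-0.2,0,0,0,0,0,0,-0.8,0,0,0,0,0,0,-1,0,0,0,0]'; python3 go.py 408 -110 60 0
```

```text
time: 17.45
tool_pos: [490.7, -110.4, 3.1]
tcp_rot: [3.142, -0.001, 0.003]
contact_force: [0.4, 0.2, -2.4]
grip_width: 29.5
finger_force: 30.0
time: 17.95
tool_pos: [489.7, -110.1, 63.2]
tcp_rot: [-3.141, 0.002, 0.003]
contact_force: [0.9, -1.0, 0.3]
grip_width: 45.9
finger_force: 0.0
t 17.95 tcp [ 489.715 -110.124   63.206] rpy [-3.141  0.002  0.003] q [-0.374  0.5    1.793  0.     0.851  1.194] F [ 0.898 -1.027  0.294] w 45.9 ff 0.0
shift units (current axes) [-2.724 -0.013  0.113] after turn axes [-2.724 -0.004  0.107] turn units [-0.014  0.032  0.045]
```

```bash
cat > look.py <<'E'
from h import *
np.set_printoptions(precision=1,suppress=True)
im=capture('scene')
for k in('bare_tip','tinned_tip','bar_center'):
    for r in pinpoint('scene',k)[:1]: print(k,round(r['score'],2),atz('scene',r['location'],5))
cv2.imwrite('pics/f.png',cv2.resize(im[180:270,230:350,::-1],None,fx=6,fy=6,interpolation=2))
E
python3 look.py; python3 -m pendant '[-0.7,0,-0.5,0,0,0,0,-1,0,-0.5,0,0,0,0,-1,0,0,0,0,0,0,0,0,0,0,0,0,0]'; python3 look.py; python3 go.py 408 -110 2 0
```

```text
bare_tip 0.74 [ 381.5 -111.3    5. ]
tinned_tip 0.64 [ 535.2 -103.8    5. ]
bar_center 0.7 [ 448.  -109.1    5. ]
time: 18.55
tool_pos: [405.5, -109.6, 92.2]
tcp_rot: [-3.14, 0.005, 0.002]
contact_force: [0.4, -0.3, 0.3]
grip_width: 45.8
finger_force: 0.0
bare_tip 0.53 [ 375.8 -109.9    5. ]
tinned_tip 0.56 [ 537.9 -121.3    5. ]
bar_center 0.71 [458.5 -97.5   5. ]
t 18.75 tcp [ 410.33  -110.867   92.645] rpy [-3.142 -0.     0.003] q [-0.445  0.339  1.969  0.     0.833  1.123] F [0.39  0.293 0.28 ] w 45.7 ff 0.0
shift units (current axes) [-0.079 -0.029  3.021] after turn axes [-0.078 -0.029  3.022] turn units [-0.    -0.006  0.044]
```

View pics/f.png

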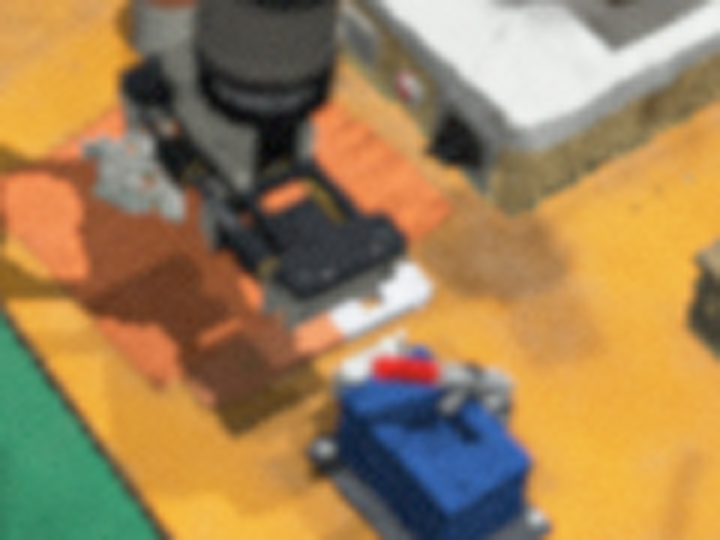

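```bash
python3 -m pendant '[0,0,0.8,0,0,0,0,0,0,0.8,0,0,0,0,0,0,0.8,0,0,0,0,0,0,0.4,0,0,0,0,0,0,0,0,0,0,0,0,0,0,0,0,0,0]'; python3 go.py 410 -110 2 0; python3 -c "
from h import *
for p in((298.7,223.7),(302,228.3)):print(atz('scene',p,8))"
```

```text
time: 19.35
tool_pos: [410.0, -110.7, 8.7]
tcp_rot: [-3.141, 0.0, 0.003]
contact_force: [0.4, -0.5, -0.1]
grip_width: 45.6
finger_force: 0.0
t 19.35 tcp [ 410.046 -110.686    8.701] rpy [-3.141  0.     0.003] q [-0.445  0.501  2.044  0.     0.597  1.123] F [ 0.379 -0.508 -0.055] w 45.6 ff 0.0
shift units (current axes) [-0.001 -0.023  0.223] after turn axes [-0.002 -0.023  0.223] turn units [-0.004  0.004  0.05 ]
[ 538.95078409 -102.69787624    8.        ]
[ 536.53628311 -127.10398087    8.        ]
```

```bash
python3 -m pendant '[0,0,0.22,0,0,0,0,0,0,0,0,0,0,0,0,0,0,0,0,0,0.3,0,0,0,0,0,0,1,0,0,0,0,0,0,1,0,0,0,0,0,0,1,0,0,0,0,0,0,1]';python3 go.py 410 -110 100 0; python3 -m pendant '[0,0,-0.5,0,0,0,1,0,0,-1,0,0,0,1,0,0,-1,0,0,0,1,0,0,-0.7,0,0,0,1,0,0,0,0,0,0,1]'; python3 -c "
from plant import get_obs;o=get_obs();print(o['moment'],o['contact_force'])"
```

```text
time: 20.05
tool_pos: [409.9, -110.9, 2.6]
tcp_rot: [3.141, -0.001, 0.003]
contact_force: [0.5, -0.1, 5.3]
grip_width: 29.7
finger_force: 30.0
t 20.05 tcp [ 409.922 -110.856    2.581] rpy [ 3.141 -0.001  0.003] q [-0.445  0.513  2.049  0.     0.578  1.122] F [ 0.452 -0.08   5.295] w 29.7 ff 30.00022530555725
shift units (current axes) [ 0.006 -0.027 -3.247] after turn axes [ 0.003 -0.029 -3.247] turn units [ 0.006 -0.016  0.046]
time: 20.55
tool_pos: [410.5, -111.1, 100.2]
tcp_rot: [3.14, -0.004, 0.003]
contact_force: [-0.9, -0.0, -1.8]
grip_width: 29.5
finger_force: 30.0
[-0.0243365   0.20575721  0.03702621] [-0.85507104 -0.03699779 -1.77290462]
```

```bash
python3 -m pendant '[0.4,-1,0,0,0,0,1,0.4,-1,0,0,0,0,1,0.35,-0.87,0,0,0,0,1,0,0,0,0,0,0.5,1,0,0,0,0,0,1,1,0,0,0,0,0,1,1,0,0,0,0,0,1,1,0,0,0,0,0,1,1,0,0,0,0,0,1,1,0,0,0,0,0,1,1,0,0,0,0,0,1,1,0,0,0,0,0,1,1]' >/dev/null; python3 -m pendant '[0,0,0,0,0,1,1,0,0,0,0,0,1,1,0,0,0,0,0,1,1,0,0,0,0,0,1,1,0,0,0,0,0,1,1,0,0,0,0,0,1,1,0,0,0,0,0,1,1,0,0,0,0,0,1,1,0,0,0,0,0,1,1,0,0,0,0,0,1,1,0,0,0,0,0,1,1,0,0,0,0,0,1,1]' >/dev/null;python3 -m pendant '[0,0,0,0,0,1,1,0,0,0,0,0,0.8,1,0,0,0,0,0,0,1]' >/dev/null; python3 go.py 443.5 -25 49 -1.55
python3 - <<'E'
from h import *
im=capture('scene')
cv2.imwrite('pics/g.png',cv2.resize(im[170:280,220:350,::-1],None,fx=5.4,fy=5.4,interpolation=2))
E
```

```text
t 23.25 tcp [442.632 -24.228  96.873] rpy [ 3.139  0.001 -1.554] q [-0.228  0.361  1.915  0.     0.868  2.897] F [-0.065  0.114 -0.965] w 30.2 ff 30.000439882278442
shift units (current axes) [ 0.028 -0.033  1.596] after turn axes [ 0.026 -0.028  1.596] turn units [ 0.042  0.013 -0.063]
```

View pics/g.png

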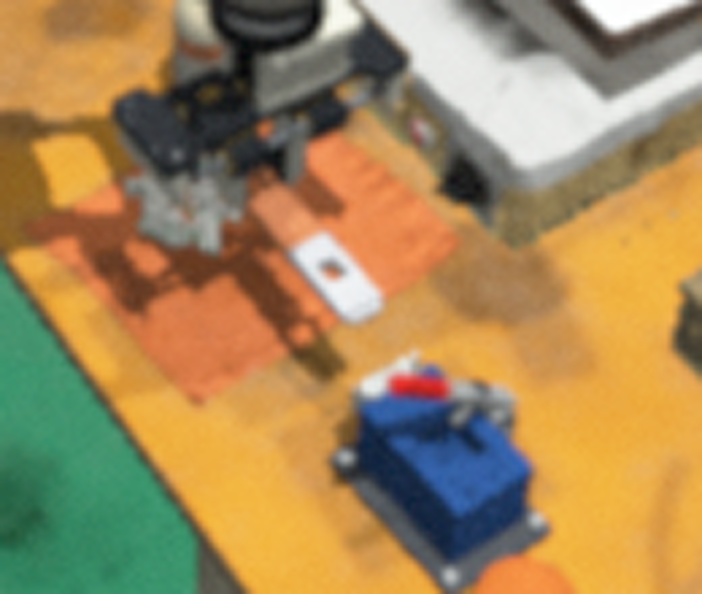

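```bash
python3 -c "
from h import *
for z in(96,99,102):print(z,atz('scene',(287.2,227.2),z))"; python3 -m pendant '[0,0,0.5,0,0,0,1,0,0,0.7,0,0,0,1,0,-0.03,0.38,0,0,-0.06,1,0,0,0,0,0,0,1,0,0,0,0,0,0,1]'; python3 go.py 443 -25 49.5 -1.55
```

```text
96 [ 447.07335763 -148.43453657   96.        ]
99 [ 445.54142244 -150.29205271   99.        ]
102 [ 444.00948724 -152.14956884  102.        ]
time: 23.8
tool_pos: [444.6, -24.4, 50.9]
tcp_rot: [3.141, 0.0, -1.549]
contact_force: [0.8, -0.0, -1.5]
grip_width: 29.4
finger_force: 30.0
t 23.8 tcp [444.638 -24.435  50.888] rpy [ 3.141  0.    -1.549] q [-0.227  0.443  1.958  0.     0.742  2.892] F [ 0.845 -0.018 -1.454] w 29.4 ff 29.999747648835182
shift units (current axes) [0.018 0.055 0.046] after turn axes [0.018 0.055 0.046] turn units [0.007 0.003 0.014]
```

```bash
python3 -m pendant '[0.3,0.05,0.04,0,0,0,1,0.5,0,0,0,0,0,1,0.3,0,0,0,0,0,1,0.3,0,0,0,0,0,1]'; python3 -m pendant '[0.3,0,0,0,0,0,1,0.2,0,0,0,0,0,1]';python3 go.py 445.3 -155 49.5 -1.55
```

```text
time: 24.2
tool_pos: [444.2, -67.4, 50.2]
tcp_rot: [-3.141, -0.0, -1.55]
contact_force: [-0.2, 0.4, -0.9]
grip_width: 29.6
finger_force: 30.0
time: 24.4
tool_pos: [444.3, -82.3, 49.8]
tcp_rot: [-3.141, 0.0, -1.55]
contact_force: [0.8, 0.9, -1.5]
grip_width: 29.7
finger_force: 30.0
t 24.4 tcp [444.311 -82.276  49.819] rpy [-3.141  0.    -1.55 ] q [-0.353  0.453  1.942  0.     0.747  2.768] F [ 0.78   0.873 -1.514] w 29.7 ff 29.99998189508915
shift units (current axes) [2.424 0.017 0.011] after turn axes [2.424 0.017 0.011] turn units [-0.003  0.    -0.001]
```

```bash
python3 -m pendant '[0.4,0,0,0,0,0,1,0.5,0,0,0,0,0,1,0.5,0,0,0,0,0,1]'; python3 -m pendant '[0.4,0,0,0,0,0,1,0.3,0,0,0,0,0,1]';python3 go.py 445.3 -155 49.5 -1.55
```

```text
time: 24.7
tool_pos: [445.2, -124.4, 49.7]
tcp_rot: [3.142, 0.0, -1.549]
contact_force: [-0.2, 1.0, -0.8]
grip_width: 29.4
finger_force: 30.0
time: 24.9
tool_pos: [445.6, -145.7, 49.7]
tcp_rot: [-3.142, 0.0, -1.55]
contact_force: [0.5, 0.6, -1.6]
grip_width: 29.4
finger_force: 30.0
t 24.9 tcp [ 445.642 -145.661   49.664] rpy [-3.142  0.    -1.55 ] q [-0.48   0.476  1.896  0.     0.769  2.641] F [ 0.524  0.553 -1.645] w 29.4 ff 29.999806880950928
shift units (current axes) [0.311 0.018 0.005] after turn axes [0.311 0.018 0.005] turn units [-0.001  0.001 -0.004]
```

```bash
python3 -m pendant '[0.15,0,0,0,0,0,1,0.1,0,0,0,0,0,1]'; python3 -m pendant '[0.07,0,0,0,0,0,1,0.05,0,0,0,0,0,1]';python3 -m pendant '[0.07,0,0,0,0,0,1,0.05,0,0,0,0,0,1]'
```

```text
time: 25.1
tool_pos: [444.9, -150.6, 49.3]
tcp_rot: [3.139, 0.004, -1.551]
contact_force: [0.6, 15.4, -1.1]
grip_width: 29.4
finger_force: 30.1
time: 25.3
tool_pos: [443.8, -150.9, 48.7]
tcp_rot: [3.137, 0.008, -1.55]
contact_force: [1.5, 23.9, -0.7]
grip_width: 29.7
finger_force: 30.1
time: 25.5
tool_pos: [442.1, -151.5, 47.9]
tcp_rot: [3.132, 0.013, -1.55]
contact_force: [1.0, 36.0, 0.3]
grip_width: 29.4
finger_force: 30.1
```

```bash
python3 -m pendant '[-0.1,0,0,0,0,0,1,0,0,0,0,0,0,1]'; python3 -m pendant '[0,0,0,0,0,0,0,0,0,0,0,0,0,0,0,0,0,0,0,0,-0.2,0,0,-0.8,0,0,0,-0.2,-0.8,0,-1,0,0,0,-0.2,-1,0,-1,0,0,0,0,-1,0,-1,0,0,0,0]'; python3 go.py
python3 - <<'E'
from h import *
np.set_printoptions(precision=1,suppress=True)
im=capture('scene')
for k,z in(('bare_tip',50),('bar_center',50),('slot_mouth',52)):
    for r in pinpoint('scene',k)[:1]: print(k,round(r['score'],2),r['location'],atz('scene',r['location'],z))
a=cv2.imread('pics/a_scene.png')
f=lambda m:cv2.resize(m[205:265,250:330],None,fx=5,fy=5,interpolation=2)
cv2.imwrite('pics/i.png',np.hstack([f(a),f(im[:,:,::-1])]))
E
```

```text
time: 25.7
tool_pos: [443.1, -151.2, 48.5]
tcp_rot: [3.135, 0.008, -1.549]
contact_force: [-1.1, 17.1, -0.8]
grip_width: 29.6
finger_force: 29.9
time: 26.4
tool_pos: [444.1, -71.8, 165.1]
tcp_rot: [-3.141, -0.0, -1.551]
contact_force: [0.8, 0.1, -0.2]
grip_width: 46.7
finger_force: 0.0
t 26.4 tcp [444.149 -71.822 165.102] rpy [-3.141 -0.    -1.551] q [-0.331  0.271  1.814 -0.     1.055  2.791] F [ 0.754  0.051 -0.159] w 46.7 ff 0.0
bare_tip 0.64 [281.8, 226.3] [ 456.1 -106.3   50. ]
bar_center 0.52 [188.0, 122.9] [428.2 630.4  50. ]
slot_mouth 0.85 [295.2, 241.6] [ 456.8 -188.7   52. ]
```

View pics/i.png

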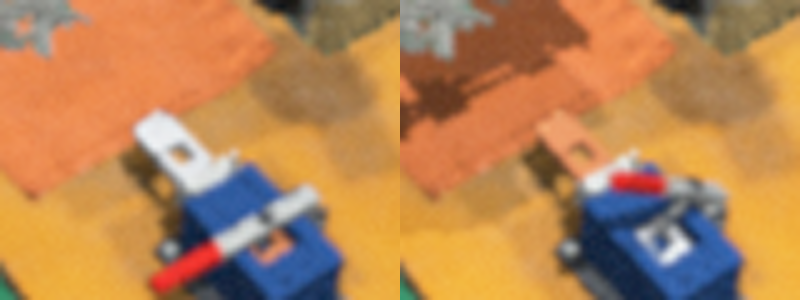

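```bash
python3 -m pendant '[0,0,-0.6,0,0,-1,0,0,0,-0.6,0,0,-1,0,0,0,0,0,0,-1,0,0,0,0,0,0,-1,0,0,0,0,0,0,-1,0,0,0,0,0,0,-1,0,0,0,0,0,0,-1,0,0,0,0,0,0,-1,0,0,0,0,0,0,-1,0,0,0,0,0,0,-1,0,0,0,0,0,0,-1,0,0,0,0,0,0,-1,0]' >/dev/null; python3 -m pendant '[0,0,0,0,0,-1,0,0,0,0,0,0,-1,0,0,0,0,0,0,-1,0,0,0,0,0,0,-1,0,0,0,0,0,0,-1,0,0,0,0,0,0,-1,0,0,0,0,0,0,-1,0,0,0,0,0,0,-1,0,0,0,0,0,0,-1,0,0,0,0,0,0,-1,0,0,0,0,0,0,-0.5,0,0,0,0,0,0,0,0]'; python3 go.py 417 -240.5 131 0.02
```

```text
time: 29.0
tool_pos: [443.7, -73.1, 198.4]
tcp_rot: [-3.141, 0.002, 0.02]
contact_force: [0.1, 0.2, -1.4]
grip_width: 45.7
finger_force: 0.0
t 29.0 tcp [443.697 -73.114 198.419] rpy [-3.141  0.002  0.02 ] q [-0.334  0.234  1.762 -0.     1.148  1.217] F [ 0.149  0.197 -1.352] w 45.7 ff 0.0
shift units (current axes) [-0.997  5.562  2.246] after turn axes [-1.001  5.561  2.247] turn units [-0.009  0.031  0.001]
```

```bash
python3 -m pendant '[-0.2,1,0,0,0,0,0,-0.2,1,0,0,0,0,0,-0.2,1,0,0,0,0,0,-0.2,1,0,0,0,0,0,-0.2,1,0,0,0,0,0,0,0.56,0,0,0,0,0,0,0,0.7,0,0,0,0,0,0,0.8,0,0,0,0,0,0,0.7,0,0,0,0,0,0,0,0,0,0,0.5,0,0,0,0,0,0,0.7]'; python3 -m pendant '[0,0,0,0,0,0,1,0,0,0,0,0,0,1,0,0,0,0,0,0,1]'; python3 go.py 417 -240.5 131 0.02
```

```text
time: 30.1
tool_pos: [417.8, -239.6, 133.7]
tcp_rot: [-3.141, 0.001, 0.021]
contact_force: [-0.3, 0.1, 0.6]
grip_width: 34.6
finger_force: 0.0
time: 30.4
tool_pos: [418.2, -240.1, 134.6]
tcp_rot: [3.14, -0.002, 0.022]
contact_force: [-0.9, -1.3, 1.9]
grip_width: 13.6
finger_force: 30.0
t 30.4 tcp [ 418.178 -240.081  134.614] rpy [ 3.14  -0.002  0.022] q [-0.68   0.364  1.774 -0.     1.001  0.869] F [-0.92  -1.328  1.901] w 13.6 ff 29.965726733207703
shift units (current axes) [-0.04   0.013  0.12 ] after turn axes [-0.04   0.013  0.12 ] turn units [ 0.024 -0.022  0.024]
```

Pinched. Reverse the arc.

```bash
python3 -m pendant '[-0.27,0,0.27,0,0,0,1,-0.24,0,0.29,0,0,0,1,-0.21,0,0.31,0,0,0,1,-0.18,0,0.33,0,0,0,1]'; python3 -m pendant '[-0.14,0,0.35,0,0,0,1,-0.11,0,0.36,0,0,0,1]';python3 -m pendant '[-0.05,0,0.2,0,0,0,1,-0.02,0,0.15,0,0,0,1,0,0,0.05,0,0,0,1]'
```

```text
time: 30.8
tool_pos: [390.9, -241.6, 98.6]
tcp_rot: [3.138, -0.002, 0.022]
contact_force: [-1.3, -3.5, 5.0]
grip_width: 13.3
finger_force: 30.0
time: 31.0
tool_pos: [383.4, -242.0, 77.1]
tcp_rot: [3.138, -0.002, 0.022]
contact_force: [-1.8, -5.5, 3.0]
grip_width: 12.8
finger_force: 30.0
time: 31.3
tool_pos: [381.1, -242.1, 64.9]
tcp_rot: [3.138, -0.001, 0.022]
contact_force: [-4.8, -6.0, 8.5]
grip_width: 13.1
finger_force: 30.0
```

```bash
python3 -m pendant '[0,0,0.1,0,0,0,1,0,0,0,0,0,0,1]';python3 -m pendant '[0,0,0.05,0,0,0,1,0,0,0,0,0,0,1]'; python3 -m pendant '[0,0,-0.1,0,0,0,0.6,0,0,0,0,0,0,0.2,0,0,0,0,0,0,0,0,0,-0.5,0,0,0,0,0,0,-1,0,0,0,0,0,0,-1,0,0,0,0,0,0,-1,0,0,0,0,0,-1,-1,0,0,0,0,0,-1,0,0,0,0,0,0,-1,0,0,0,0,0,0,-1,0,0,0,0,0,0,0,0,0,0,0,0]'; python3 go.py
python3 - <<'E'
from h import *
im=capture('scene'); t=capture('top'); a=cv2.imread('pics/a_scene.png')
f=lambda m:cv2.resize(m[205:285,250:340],None,fx=4.4,fy=4.4,interpolation=2)
cv2.imwrite('pics/j.png',np.hstack([f(a),f(im[:,:,::-1])])); cv2.imwrite('pics/j_top.png',cv2.resize(t[130:260,90:400,::-1],(790,331)))
E
```

```text
time: 31.5
tool_pos: [381.5, -242.1, 63.6]
tcp_rot: [3.138, -0.002, 0.022]
contact_force: [-7.4, -2.8, 19.5]
grip_width: 13.0
finger_force: 30.1
time: 31.7
tool_pos: [381.6, -242.2, 63.1]
tcp_rot: [3.137, -0.002, 0.023]
contact_force: [-9.9, 0.4, 30.7]
grip_width: 13.3
finger_force: 30.1
time: 32.9
tool_pos: [377.7, -117.5, 197.5]
tcp_rot: [-3.14, 0.001, 0.024]
contact_force: [-0.3, -0.0, 0.1]
grip_width: 45.9
finger_force: 0.0
t 32.9 tcp [ 377.743 -117.492  197.525] rpy [-3.14   0.001  0.024] q [-0.497  0.135  1.891  0.001  1.117  1.049] F [-0.308 -0.018  0.134] w 45.9 ff 0.0
```

View pics/j.png

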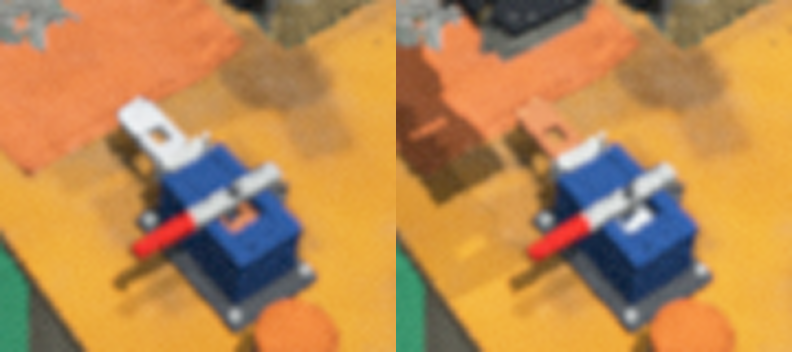

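Run:
```python
from h import *
im=capture('scene')[195:300,225:345]; h=cv2.cvtColor(im,cv2.COLOR_RGB2HSV).astype(int)
m=((h[...,0]<5)|(h[...,0]>173))&(h[...,1]>150)&(h[...,2]>90)
k,l,st,ce=cv2.connectedComponentsWithStats(m.astype(np.uint8)); i=1+np.argmax(st[1:,4]); c=ce[i]+[225,195]
print(c)
if np.hypot(*(c-[287.38,257.88]))<1.2: print(close_job())
```

```text
[287.16949153 258.42372881]
the job is handed in; nothing more can be done
None
```

The job is handed in: the bar was drawn out, laid on the bench and let go, then pushed back to the stop with the tinned end inside. The lever came all the way down, with its grip within a pixel of its starting position, and nothing else was touched on purpose. I don't have the judge's verdict.

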